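# Slide the current sensor ring home on a power supply's output bar

### The arm

A 6-joint arm with a two-finger parallel gripper is mounted at the origin on the work surface. World frame = base frame: x ahead of the robot, y to its left, z up, the work surface at z = 0. Lengths are in m, angles in rad, forces in N, time in s.
With the tool pointing down it reaches from about 0.3 to 0.775 m from the base axis. Payload 14.6 kg.
Tool frame: the origin (TCP) lies on the centre line of the jaws, within the pads' length; the fingertips stand 14 mm ahead of it and the grasp point (between the pads) lies 5 mm behind it; x points along the fingers, y is the direction in which the jaws open and shut, and the axes are right-handed (so a half turn about x gives the same grasp; the last joint's range is limited). The gripper opens to 94 mm and grips with 3 to 60 N. Pads are 16 mm wide; open, the fingers measure 119 mm over their backs; the gripper's body (75 mm by 177 mm) begins 78 mm behind the grasp point.
Start: joints at [1.2, 0.3, 1.521, -0, 1.321, -0.067], TCP at [0.165, 0.525, 0.219] pointing down, gripper open.
Joint ranges: [-3.03, 3.03], [-0.79, 2.21], [0.23, 2.52], [-1.04, 4.18], [0, 3.07], [-2.55, 2.55]. Speed limits (rad/s): [2.22, 2.22, 2.57, 3.14, 3.14, 3.14].

### API

Orientations are given as [roll, pitch, yaw] about the fixed x, y, z axes, in that order (R = Rz(yaw) Ry(pitch) Rx(roll)).
In Python, from station import * gives the robot as it stands. The module is installed in compiled form; this text tells all that it offers.
- The arm moves only by the shell command python3 -m handwheel 'ROWS' [FORCE]. ROWS is JSON, a list of rows, each a list of 3 entries, a list of its own where there are three numbers: the shift along the tool's x, y, z in mm, then the turn about the tool's x in rad, then the gripper command: -1 is fully open, 1 is shut, values between are in proportion. In form: [[[dx, dy, dz], spin, gripper], ...]. A call has exactly 5 rows; each row is the pose to reach, as a shift and turn from the pose measured when the call began, along the tool's axes at that moment; what a row does not reach only later rows make up. A row lasts 1/10 s, in which the tool goes at most 50 mm and 8.59 degrees, less where a joint would pass 70% of its speed; a pose out of reach is approached as far as the arm can. A call with a gripper value outside its range is refused whole. The fingers move at their own pace and stop on an object; FORCE is the grip in N (left out, the last holds). Time passes only in rows, so rows that repeat a pose let the fingers close, or fill a call up. It gives the time, the measured TCP pose, the force and the opening at its end, in the units of the state.
- get_obs(): the state, without advancing time (a new reading comes with each control period).
- camera(name): name is "scene" or "top" or "wrist"; returns (picture, depth): 420x560x3 uint8, blue, green, red; 420x560 float32, m along the optical axis (not along the pixel's ray), 0 where there is no reading.
- camera_info(name): a dict with "fx", "fy", "cx", "cy" (pixels), "extrinsics" (4x4, takes a point from camera to world coordinates). Camera axes: x right, y down, z forward; pixel columns grow to the right and rows downward; lengths in m; the calibration is good to about 2 mm. The wrist camera is an equidistant fisheye: a pixel r from the principal point sees the ray r / f radians off the axis. A picture is of the moment at which its call begins: read the wrist's pose just before it. camera_info takes no time and is no camera call; for the wrist camera it gives the pose at the moment of the call.
- hand_in(): hands the job in, once; it reports no verdict.
The state is a dict: "time_s": time; "qpos": joint angles; "joint_vel": joint speeds; "tau": joint torques, N m; "ee_pos": TCP position; "eef_rot": TCP orientation; "force": force on the tool from outside, world axes, zero at the start; "moment": the same for the moment, N m; "grip_width": finger opening in m.
Only numpy, scipy, OpenCV 4.12 (cv2) and the standard library are available. Lean on these libraries where they do the work, as an engineer would, in place of code of your own. Each camera call takes 0.05 s, during which the arm holds its last target. There are 200 camera calls.

### The job

The power supply on the bench is open for repair. Pick up the blue current sensor ring, thread it over the open end of the bent copper output bar, slide it along the bar round both bends until it sits fully home against the white ceramic stop, and leave it hanging there foot down. Its ferrite core is brittle: work with a light hand, so that the ring never presses on the bar, the stop or anything else in the supply with more than about 12 N, keep the gripper off the supply, and leave the screwdriver, solder reel and screw jar where they are.

Things in the scene. Friction and masses are not known exactly. Their poses are not given: they have to be found in the camera images.
- psu: Opened power supply, fixed: aluminium tray 200 (x) x 280 (y) mm; origin: centre of its underside, z up, open front to +y. Rigid bare copper bar, 8 mm thick, level, centre line 105 mm above the bench, nothing within 34 mm of it before the stop. Planned line (mm, this frame): (-7,105) open end, (-7,30) corner 1, (45,0) corner 2, (45,-70) stop; both bends 60 degrees, centre-line radius 20.
- bar_tip (a point): Where the copper bar's open end really is: centre of its round end (radius 4 mm); metal reaches 4 mm further along +y. The outer run leads from here along this point's -y. The bar is bent by hand: each bend may sit up to 3 mm early or late on the bar and be up to 2 degrees over- or underbent, so the bar lies up to 10 mm off its planned line here, less towards the inner run, which is true.
- bar_stop (a point): Centre of the stop face, at (45, -70) mm in the supply's frame and with its axes: the face, looking to +y, of a rigid white ceramic flange 26 mm in diameter round the bar, at the end of the inner run. Behind it stand two white insulators, 20 mm diameter, tops 112 mm above the bench, 19 and 52 mm from the face.
- sensor: Blue current sensor ring, about 80 g, loose, standing on its foot on the bench: 40 mm outside, bore 10 mm (1 mm clear all round on the bar), 10 mm thick along the bore; two cheeks with flat sides 42 mm apart (16 mm long, 26 mm high, centred on the bore) to hold it by; foot 16 x 34 mm; 47 mm tall, white patch on top. Origin: centre of the foot's underside; x = bore axis, y = across the flats, z up. Either face may lead.
- sensor_bore (a point): Centre of the bore, 24 mm above the foot's underside, halfway through the thickness; the sensor's axes. Home, it is 5 mm from the stop face along the bar; released, the ring drops and hangs, perhaps tilting a few degrees, with this point about 1 mm below the bar's centre line.
- screwdriver: Loose screwdriver with orange handle lying on the bench, bystander. Origin: centre of its underside, handle to its -x.
- solder_reel: Loose metal solder reel standing on end, 52 mm diameter, 40 mm tall, bystander. Origin: centre of its underside.
- screw_jar: Loose small clear jar with red lid, 48 mm diameter, 60 mm tall, bystander. Origin: centre of its underside.
There are look-alikes about, which are no part of the job. Of the things that look like the sensor, take the one that is farthest to the robot's left at the start.

How it is judged:
On the way, in this order (a step that is already met when the one before it is completed fails the run):
1. the sensor ring is threaded on the outer run of the bar (y of sensor_bore in the frame of bar_tip between -0.06 and -0.008 m and x of sensor_bore in the frame of bar_tip between -0.004 and 0.004 m and z of sensor_bore in the frame of bar_tip between -0.004 and 0.004 m), for 0.1 s.
2. the ring is on the inner run, past both bends (y of sensor_bore in the frame of bar_stop between 0.015 and 0.055 m and x of sensor_bore in the frame of bar_stop between -0.004 and 0.004 m and z of sensor_bore in the frame of bar_stop between -0.004 and 0.004 m), for 0.1 s.
At the end, for the whole second after the job is handed in: The ring hangs released and at rest on the inner run, foot down (upright within 0.4 rad), its face within 2.5 mm of the stop face (bore centre 3 to 7.5 mm from it along the bar, within 4 mm of the bar's centre line) (y of sensor_bore in the frame of bar_stop between 0.003 and 0.0075 m and x of sensor_bore in the frame of bar_stop between -0.004 and 0.004 m and z of sensor_bore in the frame of bar_stop between -0.004 and 0.004 m and angle between sensor's own z axis and vertical below 0.4 rad and linear speed of sensor below 0.02 m/s and contact force between the arm and sensor below 0.1 N); the robot touches nothing.
It fails at once if the sensor ring pressed on the bar, the stop or any part of the supply with more than 15 N (contact force between sensor and psu above 15 N).
It fails at once if the robot pressed on the power supply (contact force between the arm and psu above 8 N).
It fails at once if the screwdriver was moved more than 20 mm (distance of screwdriver from where it was at the start of the episode above 0.02 m).
It fails at once if the solder reel was moved more than 20 mm (distance of solder_reel from where it was at the start of the episode above 0.02 m).
It fails at once if the screw jar was moved more than 20 mm (distance of screw_jar from where it was at the start of the episode above 0.02 m).
It also fails if it takes over 72 s, if anything falls off the work surface, if the arm or the gripper's body presses on something with over 40 N, if the wrist force passes 120 N, or if a joint passes its speed limit or range.

## Working session

There is one attempt and no reset: what is moved stays moved. The work goes in short steps, Python scripts to look and compute and a shell command to move; the robot and the scene stay as the last step left them, time stands still between calls to the robot, and variables do not carry over. Pictures are saved under pics/ and viewed, about 8 in all and at most 12, crops included, and the job is handed in when it is done.

```bash
mkdir -p pics; cat > h.py <<'E'
import numpy as np, cv2
from station import *
from scipy.spatial.transform import Rotation as R
def px2w(name,u,v,d):
    i=camera_info(name);E=np.array(i["extrinsics"])
    p=np.array([(u-i["cx"])/i["fx"]*d,(v-i["cy"])/i["fy"]*d,d,1]);return (E@p)[:3]
def cloud(name,depth):
    i=camera_info(name);E=np.array(i["extrinsics"]);v,u=np.mgrid[:420,:560]
    P=np.stack([(u-i["cx"])/i["fx"]*depth,(v-i["cy"])/i["fy"]*depth,depth],-1)
    return P@E[:3,:3].T+E[:3,3]
def plane(name,u,v,z):
    E=np.array(camera_info(name)["extrinsics"]);a=px2w(name,u,v,1.)-E[:3,3];return E[:3,3]+a*(z-E[2,3])/a[2]
E
python3 - <<'E'
from h import *
print({k:np.round(v,4) for k,v in get_obs().items()})
for n in ("top","scene"):
    p,d=camera(n);cv2.imwrite(f"pics/{n}0.png",p);np.savez(f"{n}0.npz",p=p,d=d)
    i=camera_info(n);print(n,i["fx"],i["cx"],i["cy"],np.round(i["extrinsics"],3).tolist())
E
```

```text
{'time_s': np.float64(0.0), 'qpos': array([ 1.2004e+00,  3.0040e-01,  1.5216e+00,  1.0000e-04,  1.3207e+00,
       -6.6600e-02]), 'joint_vel': array([ 0.001 , -0.0005, -0.0006, -0.0006,  0.0001,  0.0015]), 'tau': array([-2.80000e-03, -5.31796e+01, -3.52747e+01,  7.07000e-02,
        2.43000e-02, -1.00000e-04]), 'ee_pos': array([0.1644, 0.5246, 0.2189]), 'eef_rot': array([-1.6818,  1.5696, -1.9857]), 'force': array([0.1054, 0.8497, 0.7221]), 'moment': array([ 0.0427,  0.0229, -0.0529]), 'grip_width': np.float64(0.0938)}
top 409.03046269813063 282.56187048165265 219.11042595223205 [[0.072, -0.975, 0.21, 0.339], [-0.997, -0.071, 0.015, 0.064], [0.0, -0.21, -0.978, 1.009], [0.0, 0.0, 0.0, 1.0]]
scene 502.39670420308505 280.1942441985546 211.78204395452627 [[-0.801, 0.343, -0.49, 0.999], [0.598, 0.491, -0.634, 0.67], [0.023, -0.8, -0.599, 0.666], [0.0, 0.0, 0.0, 1.0]]
```

View pics/top0.png

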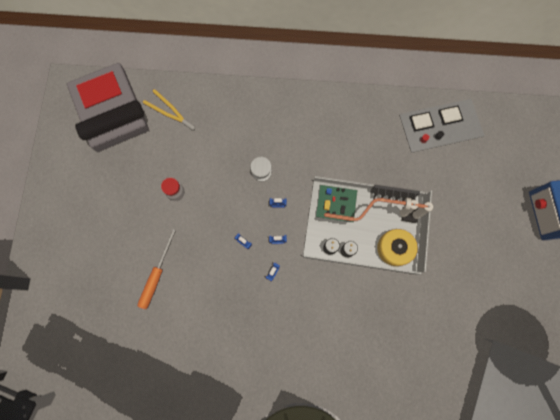

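View pics/scene0.png

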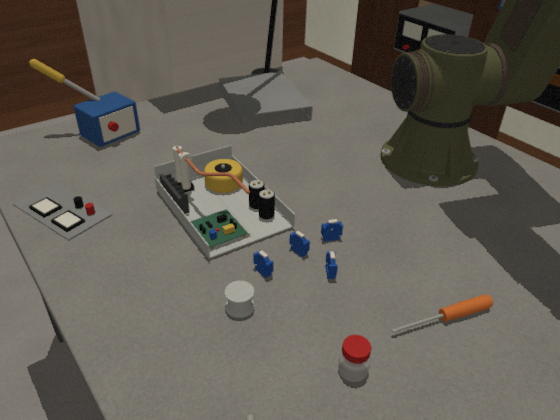

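```bash
python3 - <<'E'
from h import *
for n in ("top","scene"):
    z=np.load(n+"0.npz");p,d=z["p"],z["d"];C=cloud(n,d);hsv=cv2.cvtColor(p,cv2.COLOR_BGR2HSV)
    bl=cv2.inRange(hsv,(105,120,60),(130,255,255))
    k,l,s,c=cv2.connectedComponentsWithStats(bl)
    print(n)
    for i in range(1,k):
        if s[i,4]>25:
            q=C[l==i];q=q[q[:,2]>.03];
            if len(q)==0: continue
            m=q.mean(0);r=cv2.minAreaRect((q[:,:2]*1000).astype(np.float32))
            print("blue",c[i].round(1),s[i],m.round(4),q[:,2].max().round(3),[np.round(x,1).tolist() if not np.isscalar(x) else round(x,1) for x in r])
    o=cv2.inRange(hsv,(3,90,90),(14,255,255))
    H=C[...,2];q=C[(o>0)&(abs(H-.107)<.02)]
    print("copper",len(q),q.min(0).round(3),q.max(0).round(3))
    # white patches at height of 47
    w=cv2.inRange(hsv,(0,0,150),(180,70,255))
    k,l,s,c=cv2.connectedComponentsWithStats(((w>0)&(abs(H-.047)<.012)&(C[...,1]>.05)&(C[...,1]<.3)).astype(np.uint8))
    for i in range(1,k):
        if s[i,4]>6: print("white",c[i].round(1),s[i,4],plane(n,*c[i],.047).round(4))
    # wall/tray points
    print(np.round(plane(n,*( (317,180) if n=="top" else (200,160)),.03),3))
z=np.load("top0.npz");cv2.imwrite("pics/topz.png",cv2.resize(z["p"][160:300,220:450],None,fx=3.4,fy=3.4,interpolation=cv2.INTER_CUBIC))
E
```

```text
top
blue [556.1 193.5] [550 181  10  36 191] [ 0.6426 -0.5527  0.0909] 0.095 [[632.1, -549.7], [22.4, 84.9], 88.8]
blue [277.3 203.4] [270 199  16   8  78] [0.5887 0.0951 0.0377] 0.043 [[590.0, 94.2], [13.6, 36.9], 4.3]
blue [277.5 239.9] [270 236  16   7  56] [0.4974 0.0872 0.0386] 0.043 [[497.8, 87.1], [12.2, 36.6], 7.2]
blue [247.1 244.7] [243 242   8   6  28] [0.4786 0.1576 0.0389] 0.045 [[478.3, 157.8], [11.3, 11.9], 5.4]
blue [270.1 276.6] [266 273  10   7  28] [0.4024 0.0987 0.0849] 1.009 [[375.9, 81.4], [81.1, 11.4], 33.4]
copper 280 [ 0.54  -0.244  0.104] [ 0.597 -0.015  0.114]
white [260.5 166.3] 303 [0.6745 0.1426 0.047 ]
white [277.8 200. ] 24 [0.5918 0.0934 0.047 ]
white [242.1 239.6] 25 [0.4885 0.1708 0.047 ]
white [277.6 237.6] 29 [0.4995 0.087  0.047 ]
white [272.5 270.6] 30 [0.4204 0.0931 0.047 ]
[0.655 0.    0.03 ]
scene
blue [ 99.9 114.9] [  74   92   65   55 1499] [ 0.6407 -0.576   0.0803] 0.666 [[765.4, 13.5], [1384.6, 152.4], 76.7]
blue [331.4 231. ] [321 222  22  19 319] [0.4355 0.1102 0.0476] 0.666 [[713.2, 372.5], [823.1, 40.5], 43.4]
blue [212.5 233.7] [210 229   7  10  52] [ 0.6307 -0.0246  0.0333] 0.037 [[630.4, -25.0], [12.1, 11.9], 6.4]
blue [298.7 244.3] [290 232  19  25 312] [0.5145 0.1068 0.0484] 0.666 [[738.6, 379.7], [778.1, 35.9], 50.8]
blue [262.8 264.7] [254 252  19  25 314] [0.6001 0.1093 0.0421] 0.666 [[785.2, 381.9], [715.8, 33.1], 56.1]
blue [330.4 267. ] [326 252  11  27 201] [0.5055 0.1898 0.0449] 0.666 [[735.2, 419.3], [726.5, 19.5], 45.1]
copper 283 [ 0.544 -0.244  0.095] [ 0.599 -0.011  0.11 ]
white [332.4 220.3] 23 [0.4229 0.0981 0.047 ]
white [299.6 233.1] 24 [0.5027 0.0918 0.047 ]
white [262.9 253. ] 30 [0.5946 0.0982 0.047 ]
white [332.1 254.4] 25 [0.492  0.1754 0.047 ]
white [239.  290.8] 484 [0.6832 0.1538 0.047 ]
[ 0.513 -0.284  0.03 ]
```

View pics/topz.png

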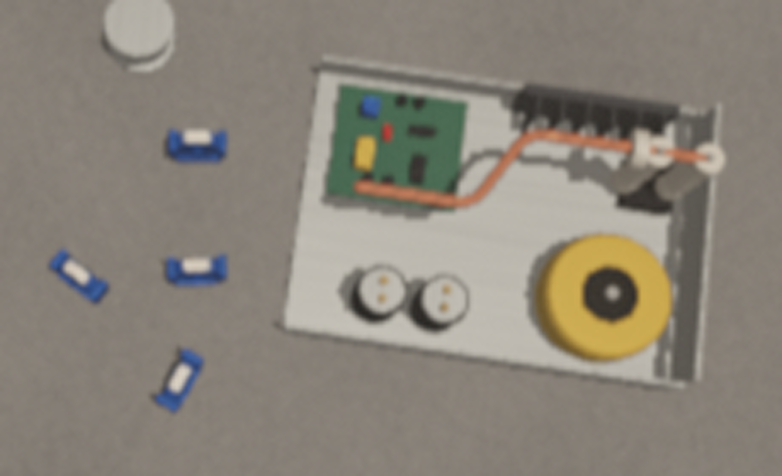

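```bash
cat >> h.py <<'E'
def state():
    o=get_obs();M=R.from_euler("xyz",o["eef_rot"]).as_matrix();return np.array(o["ee_pos"]),M,o
def go(x,y,z,ang):
    "ang: world angle of jaw line (deg, mod 180)"
    p,M,o=state();d=M.T@(np.array([x,y,z])-p)*1000
    cur=np.arctan2(M[1,1],M[0,1]);a=np.deg2rad(ang)-cur;a=(a+np.pi/2)%np.pi-np.pi/2
    print("t",round(o["time_s"],2),"pos",p.round(4),"jaw deg",np.rad2deg(cur).round(2),"shift mm",d.round(2),"spin",round(-a*np.sign(-M[2,0])*1.0,4),"q6",round(o["qpos"][5],3),"F",np.round(o["force"],2))
E
python3 - <<'E'
from h import *
p,M,o=state();print(M.round(4).tolist());
E=np.array(camera_info("wrist")["extrinsics"]);T=np.eye(4);T[:3,:3]=M;T[:3,3]=p
i=camera_info("wrist");print((np.linalg.inv(T)@E).round(4).tolist(),i["fx"],i["cx"],i["cy"])
go(.490,.173,.16,54)
E
```

```text
[[-0.0003, 0.2991, 0.9542], [-0.0009, 0.9542, -0.2991], [-1.0, -0.001, -0.0]]
[[-0.0012, -0.2399, 0.9708, -0.1661], [1.0, 0.0002, 0.0012, 0.0005], [-0.0005, 0.9708, 0.2399, -0.071], [0.0, 0.0, 0.0, 1.0]] 325.19226210127806 281.33554708598336 209.90559482423254
t 0.1 pos [0.1645 0.5246 0.219 ] jaw deg 72.59 shift mm [  59.18 -238.07  415.82] spin 0.3245 q6 -0.067 F [ 0.41  0.57 -1.35]
```

```bash
python3 -m handwheel '[[[6,-24,42],0.06,-1],[[12,-48,84],0.12,-1],[[18,-72,126],0.18,-1],[[24,-95,166],0.24,-1],[[30,-119,208],0.32,-1]]'
python3 - <<'E'
from h import *
go(.490,.173,.16,54)
E
```

```text
time_s: 0.6
ee_pos: [0.3281, 0.3472, 0.1887]
eef_rot: [-1.366, 1.57, -1.992]
force: [1.4, 1.3, -0.3]
grip_width: 0.094
t 0.6 pos [0.3281 0.3472 0.1887] jaw deg 54.13 shift mm [ 28.85 -46.31 233.29] spin 0.0023 q6 -0.207 F [ 1.42  1.26 -0.31]
```

```bash
python3 -m handwheel '[[[6,-9,47],0,-1],[[12,-18,94],0,-1],[[18,-27,140],0,-1],[[24,-37,187],0,-1],[[29,-46,233],0,-1]]'
cat >> h.py <<'E'
def wproj(P,E=None):
    "world point -> wrist pixel"
    i=camera_info("wrist");E=np.array(i["extrinsics"]) if E is None else E
    c=(np.linalg.inv(E)@np.append(P,1))[:3];r=np.hypot(c[0],c[1]);t=np.arctan2(r,c[2])
    return i["cx"]+i["fx"]*t*c[0]/r, i["cy"]+i["fy"]*t*c[1]/r
def wray(u,v,z,E=None):
    i=camera_info("wrist");E=np.array(i["extrinsics"]) if E is None else E
    a=(np.asarray(u,float)-i["cx"])/i["fx"];b=(np.asarray(v,float)-i["cy"])/i["fy"];t=np.hypot(a,b)+1e-12
    k=np.stack([np.sin(t)*a/t,np.sin(t)*b/t,np.cos(t)],-1)@E[:3,:3].T
    return E[:3,3]+k*((z-E[2,3])/k[...,2])[...,None]
def wpic(name):
    E=np.array(camera_info("wrist")["extrinsics"]);p,d=camera("wrist");cv2.imwrite(f"pics/{name}.png",p);np.savez(name+".npz",p=p,d=d,E=E)
    return p,d,E
E
python3 - <<'E'
from h import *
p,d,E=wpic("w1")
hsv=cv2.cvtColor(p,cv2.COLOR_BGR2HSV)
go(.490,.173,.16,54)
print(wproj([.49,.173,.047]))
E
```

```text
time_s: 1.1
ee_pos: [0.4909, 0.1716, 0.1594]
eef_rot: [-1.628, 1.569, -2.254]
force: [0.5, 1.4, 0.1]
grip_width: 0.0943
t 1.15 pos [0.4941 0.1674 0.1586] jaw deg 53.95 shift mm [-1.45  2.12 -6.57] spin -0.0008 q6 -0.683 F [ 1.21 -3.24 -2.29]
(np.float64(283.7492717175437), np.float64(205.3640260187801))
```

View pics/w1.png

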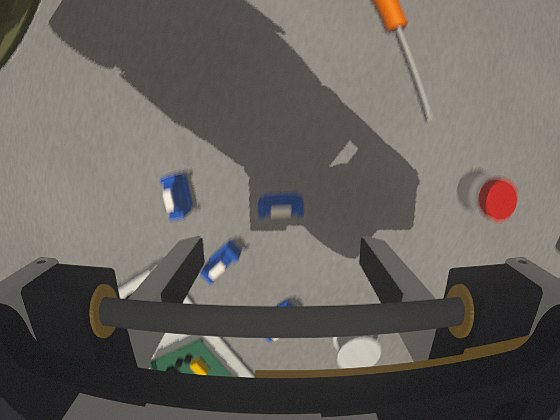

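```bash
python3 -m handwheel '[[[-1,2,-7],0,-1],[[-1,2,-7],0,-1],[[-1,2,-7],0,-1],[[-1,2,-7],0,-1],[[-1,2,-7],0,-1]]'
python3 - <<'E'
from h import *
p,d,E=wpic("w2")
hsv=cv2.cvtColor(p,cv2.COLOR_BGR2HSV)[150:250,235:325]
go(.490,.173,.16,54)
b=cv2.inRange(hsv,(105,110,20),(130,255,255));w=cv2.inRange(hsv,(0,0,105),(180,80,255))
for m,z in ((b,.042),(w,.047)):
    k,l,s,c=cv2.connectedComponentsWithStats(m);j=[i for i in range(1,k) if s[i,4]>15]
    for i in j:
        v,u=np.nonzero(l==i);q=wray(u+235,v+150,z,E)[:,:2]*1000
        r=cv2.minAreaRect(q.astype(np.float32));print(s[i],np.round(r[0],1),np.round(r[1],1),round(r[2],1))
v=cv2.resize(p[150:250,235:325],None,fx=5,fy=5);cv2.imwrite("pics/w2c.png",v)
E
```

```text
time_s: 1.65
ee_pos: [0.4892, 0.1739, 0.1598]
eef_rot: [-1.087, 1.568, -1.715]
force: [-0.7, -0.4, -1.0]
grip_width: 0.0935
t 1.7 pos [0.4893 0.1737 0.1597] jaw deg 54.01 shift mm [-0.28 -0.16  0.97] spin 0.0002 q6 -0.67 F [-0.29 -0.17  0.16]
[ 23  43  46  25 754] [484.1 176.2] [40.7 20.9] 57.1
[ 0 94  6  6 21] [493.1 120.5] [4.7 5. ] 51.5
[   0   12   90   88 2553] [489.2 152.6] [112.4  54.7] 9.8
[ 35  57  21  10 194] [488.  173.3] [17.7  8.2] 54.1
```

```bash
python3 -m handwheel '[[[35,0,0],0,-1],[[70,-0.5,0],0,-1],[[100,-1,0],0,-1],[[125,-1,0],0,-1],[[125,-1,0],0,-1]]'
python3 - <<'E'
from h import *
go(.4885,.1732,.022,54.3)
E
```

```text
time_s: 2.2
ee_pos: [0.4869, 0.1724, 0.0321]
eef_rot: [-1.905, 1.564, -2.533]
force: [0.5, -0.2, 1.6]
grip_width: 0.0943
t 2.2 pos [0.4869 0.1724 0.0321] jaw deg 54.03 shift mm [10.1   1.67  0.81] spin -0.0046 q6 -0.671 F [ 0.49 -0.22  1.57]
```

```bash
python3 -m handwheel '[[[8,1.5,1],-0.005,-1],[[10,1.5,1],-0.005,-1],[[10,1.5,1],-0.005,0.3],[[10,1.5,1],-0.005,1],[[10,1.5,1],-0.005,1]]' 8
python3 -m handwheel '[[[0,0,0],0,1],[[0,0,0],0,1],[[0,0,0],0,1],[[0,0,0],0,1],[[0,0,0],0,1]]'
python3 - <<'E'
from h import *
go(.4885,.1732,.022,54.3)
E
```

```text
time_s: 2.7
ee_pos: [0.4889, 0.1731, 0.0227]
eef_rot: [-1.845, 1.565, -2.468]
force: [-0.4, 0.0, 0.0]
grip_width: 0.0733
time_s: 3.2
ee_pos: [0.4889, 0.1731, 0.0228]
eef_rot: [-1.858, 1.565, -2.481]
force: [-0.2, -0.0, 0.7]
grip_width: 0.0424
t 3.2 pos [0.4889 0.1731 0.0228] jaw deg 54.32 shift mm [ 0.76 -0.09 -0.37] spin 0.0003 q6 -0.676 F [-0.17 -0.05  0.73]
```

```bash
python3 -m handwheel '[[[-10,0,0],0,1],[[-40,0,0],0,1],[[-80,0,0],0,1],[[-115,0,0],0,1],[[-135,0,0],0,1]]'
python3 - <<'E'
from h import *
go(.55,.05,.16,-5)
from scipy.cluster.vq import kmeans2
for n in ("top","scene"):
    z=np.load(n+"0.npz");p,d=z["p"],z["d"];C=cloud(n,d);hsv=cv2.cvtColor(p,cv2.COLOR_BGR2HSV)
    o=(cv2.inRange(hsv,(3,90,90),(14,255,255))>0)&(abs(C[...,2]-.107)<.02)
    v,u=np.nonzero(o);P=np.array([plane(n,a,b,.106) for a,b in zip(u,v)])*1000
    print(n,len(P))
    for y in range(-250,0,10):
        m=(P[:,1]>=y)&(P[:,1]<y+10)
        if m.sum(): print(y+5,P[m].mean(0).round(1)[:2],m.sum(),end='; ')
    print("ends",P[:,1].min(),P[:,1].max())
E
```

```text
time_s: 3.7
ee_pos: [0.49, 0.1737, 0.1614]
eef_rot: [-1.274, 1.568, -1.897]
force: [0.5, -0.4, -1.1]
grip_width: 0.0422
t 3.7 pos [0.49   0.1737 0.1614] jaw deg 54.32 shift mm [  1.61 -65.52 120.86] spin 1.0353 q6 -0.676 F [ 0.54 -0.42 -1.05]
top 280
-245 [ 586.7 -242.5] 6; -235 [ 586.1 -235. ] 13; -225 [ 587.5 -227.3] 10; -215 [ 588.9 -213.7] 1; -195 [ 590.5 -194.9] 12; -185 [ 591.3 -185. ] 11; -175 [ 591.8 -174.8] 11; -165 [ 592.6 -165.1] 11; -155 [ 593.6 -155.2] 10; -145 [ 594. -146.] 12; -135 [ 594.5 -135.6] 10; -125 [ 587.  -124.5] 21; -115 [ 575.5 -115.1] 17; -105 [ 561.1 -105.3] 18; -95 [549.  -95.4] 12; -85 [544.7 -84.8] 13; -75 [544.  -74.8] 12; -65 [544.9 -65.6] 17; -55 [546.7 -55.2] 13; -45 [547.4 -44.7] 16; -35 [548.2 -34.3] 13; -25 [549.2 -25.7] 13; -15 [549.2 -17.8] 8; ends -245.48067383359282 -15.132087228162547
scene 283
-245 [ 587.1 -242.5] 3; -235 [ 588.5 -234.6] 7; -225 [ 589.4 -226.8] 7; -195 [ 592.2 -192.8] 4; -185 [ 593.3 -185.1] 11; -175 [ 593.9 -174.9] 10; -165 [ 594.4 -165.4] 10; -155 [ 594.9 -155. ] 12; -145 [ 595.3 -144.7] 10; -135 [ 595.5 -134.7] 12; -125 [ 593.9 -124.4] 15; -115 [ 587.  -114.5] 23; -105 [ 571.  -104.9] 31; -95 [558.9 -95.4] 29; -85 [550.4 -85.1] 14; -75 [547.1 -74.2] 11; -65 [547.7 -64.7] 11; -55 [548.2 -55.3] 11; -45 [549.6 -45.3] 13; -35 [551.4 -35.1] 12; -25 [552.3 -24.6] 12; -15 [552.6 -14.9] 13; -5 [556.2  -8.9] 2; ends -244.2809600204582 -8.390492350887179
```

```bash
python3 -m handwheel '[[[-10,-25,34],0.14,1],[[-20,-50,68],0.28,1],[[-30,-76,100],0.42,1],[[-38,-100,130],0.56,1],[[-38,-115,150],0.70,1]]'
python3 - <<'E'
from h import *
go(.552,-.03,.20,-5)
E
```

```text
time_s: 4.2
ee_pos: [0.5454, -0.0095, 0.2016]
eef_rot: [0.182, 1.568, -1.148]
force: [0.1, -0.1, -0.9]
grip_width: 0.0423
t 4.2 pos [ 0.5454 -0.0095  0.2016] jaw deg 13.8 shift mm [ 1.64  1.52 21.48] spin 0.3281 q6 -0.323 F [ 0.13 -0.1  -0.92]
```

```bash
python3 -m handwheel '[[[0,0,8],0.14,1],[[0,1,15],0.28,1],[[2,1,20],0.33,1],[[2,1.5,21],0.33,1],[[2,1.5,21],0.33,1]]'
cat >> h.py <<'E'
def copper(p,E,z=.105):
    hsv=cv2.cvtColor(p,cv2.COLOR_BGR2HSV);o=cv2.inRange(hsv,(3,100,60),(14,255,255))
    o=cv2.morphologyEx(o,cv2.MORPH_OPEN,np.ones((2,2)));v,u=np.nonzero(o);return wray(u,v,z,E)*1000,o
def bins(P,lo=-250,hi=10,st=10):
    for y in range(lo,hi,st):
        m=(P[:,1]>=y)&(P[:,1]<y+st)&(P[:,0]>520)&(P[:,0]<620)
        if m.sum()>20: print(y+st//2,P[m].mean(0).round(1)[:2],np.ptp(P[m,0]).round(1),m.sum(),end='; ')
    print()
E
python3 - <<'E'
from h import *
p,d,E=wpic("w3");go(.552,-.03,.20,-5);P,o=copper(p,E);bins(P)
E
```

```text
time_s: 4.7
ee_pos: [0.5518, -0.0295, 0.2]
eef_rot: [0.538, 1.568, -1.12]
force: [0.5, 0.7, -1.6]
grip_width: 0.0423
t 4.75 pos [ 0.5518 -0.0293  0.2   ] jaw deg -5.0 shift mm [-0.01  0.26  0.64] spin -0.0 q6 -0.03 F [-1.02  0.47 -0.12]
-195 [ 590.5 -194.8] 7.4 51; -185 [ 590.9 -185.2] 7.3 54; -175 [ 591.6 -175. ] 7.2 60; -165 [ 592.7 -164.9] 8.1 60; -115 [ 575.4 -114.3] 22.9 122; -105 [ 562.  -104.9] 25.9 147; -95 [553.5 -99. ] 12.7 27; -45 [547.4 -43.5] 7.3 73; -35 [548. -35.] 7.5 103; -25 [549.1 -24.9] 8.3 109; -15 [550. -17.] 7.7 67;
```

View pics/w3.png

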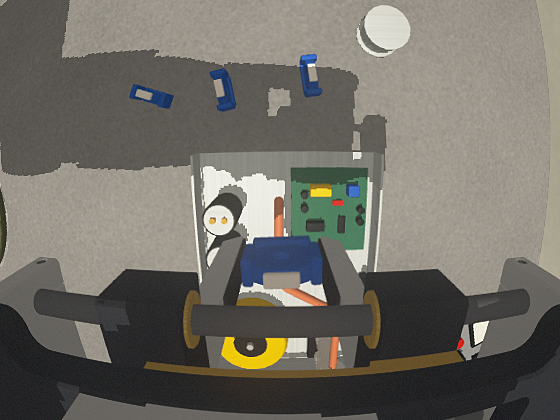

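```bash
python3 -m handwheel '[[[0,0,30],0,1],[[0,0,60],0,1],[[0,0,80],0,1],[[0,0,80],0,1],[[0,0,80],0,1]]'
python3 - <<'E'
from h import *
p,d,E=wpic("w4");go(.552,-.03,.20,-5);P,o=copper(p,E);bins(P)
def patch(n):
    z=np.load(n+".npz");hsv=cv2.cvtColor(z["p"],cv2.COLOR_BGR2HSV)[265:300,255:310]
    m=cv2.inRange(hsv,(0,0,110),(180,90,255));k,l,s,c=cv2.connectedComponentsWithStats(m)
    for i in range(1,k):
        if s[i,4]>60:
            q=wray(*(c[i]+[255,265]),.2242,z["E"]);print(n,s[i],c[i]+[255,265],q.round(4))
            T=q
    return T
T=patch("w4");pp,M,_=state();print("patch in tool mm",(M.T@(T-pp)*1000).round(2))
patch("w3")
print("tip ends",P[:,1].max())
z=np.load("w4.npz")
w=np.load("w3.npz");P3,_=copper(w["p"],w["E"])
a=P3[(P3[:,1]>-60)&(P3[:,1]<0)];print("tip w3",np.percentile(a[:,1],[97,99,100]))
a=P[(P[:,1]>-85)&(P[:,1]<-15)&(abs(P[:,0]-548)<12)];print(np.polyfit(a[:,1],a[:,0],1));
a=P3[(P3[:,1]>-200)&(P3[:,1]<-160)&(abs(P3[:,0]-591)<10)];print(np.polyfit(a[:,1],a[:,0],1))
E
```

```text
time_s: 5.25
ee_pos: [0.5448, -0.1087, 0.2003]
eef_rot: [0.623, 1.568, -1.034]
force: [-0.7, 1.4, -1.1]
grip_width: 0.0425
t 5.3 pos [ 0.5448 -0.1083  0.2003] jaw deg -4.95 shift mm [  0.1    0.38 -78.58] spin 0.0009 q6 -0.174 F [-0.08  0.2  -1.52]
-245 [ 586.8 -244.5] 6.0 39; -135 [ 594.5 -134.3] 8.6 80; -125 [ 589.  -124.6] 17.0 131; -115 [ 577. -115.] 24.2 171; -105 [ 562.4 -105. ] 24.4 175; -95 [550.3 -95.4] 17.4 139; -85 [544.6 -85. ] 9.2 109; -75 [544.5 -75. ] 7.2 108; -65 [545.6 -64.9] 8.1 115; -55 [546.6 -55. ] 8.0 125; -45 [547.5 -45.1] 7.7 118; -35 [548.3 -35. ] 8.0 124; -25 [549.3 -24.9] 7.9 122; -15 [549.9 -16.7] 7.5 80; 
w4 [  8   6  47  29 946] [287.17019027 284.19133192] [ 0.546  -0.1107  0.2242]
patch in tool mm [-23.91   1.4    2.37]
w3 [   0    6   55   29 1165] [280.10815451 285.44463519] [ 0.5495 -0.0317  0.2242]
tip ends -12.634185896339005
tip w3 [-15.08264184 -14.24503331 -13.51663251]
[9.19789702e-02 5.51574107e+02]
[7.38402004e-02 6.04700121e+02]
```

View pics/w4.png

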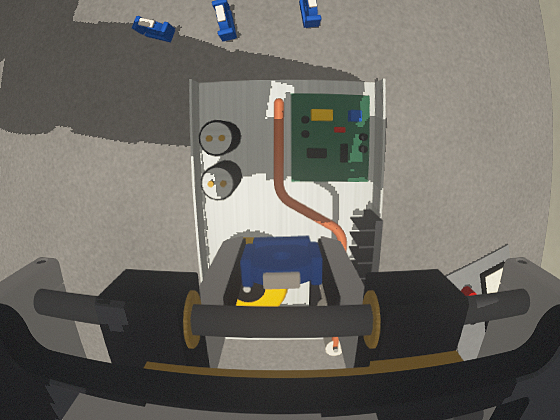

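```bash
cat > path.py <<'E'
from h import *
def fit(P,sel): a=P[sel];return np.polyfit(a[:,1],a[:,0],1)
E
python3 - <<'E'
from h import *
pos={"w3":(np.array([.5518,-.0293,.2]),-5.0),"w4":(np.array([.5448,-.1083,.2003]),-4.95)}
Ps=[]
for n in ("w3","w4"):
    z=np.load(n+".npz");p,E=z["p"],z["E"];hsv=cv2.cvtColor(p,cv2.COLOR_BGR2HSV)
    b=cv2.inRange(hsv,(105,120,25),(130,255,255))[236:300,230:335]
    k,l,s,c=cv2.connectedComponentsWithStats(b);i=1+s[1:,4].argmax();v,u=np.nonzero(l==i)
    for r in (8,14,20,26,32,38,44,50):
        uu=u[v==r]+230
        if len(uu): print(n,r+236,uu.min(),uu.max(),(uu.min()+uu.max())/2,end=' | ')
    print()
    t,a=pos[n];a=np.deg2rad(a)
    # patch: non-blue low-sat pixels inside body's hull rows, between blue columns
    w=cv2.inRange(hsv,(0,0,90),(180,90,215))[268:295,258:306];k,l,s,c=cv2.connectedComponentsWithStats(w);i=1+s[1:,4].argmax()
    q=wray(*(c[i]+[258,268]),t[2]+.0242,E);dlt=(q-t)*1000
    print(s[i],c[i]+[258,268],"tool y",dlt@[np.cos(a),np.sin(a),0],"tool z",dlt@[np.sin(a),-np.cos(a),0])
    q=wray(281.,250.,t[2]+.021,E);dlt=(q-t)*1000;print("281,250: y",dlt@[np.cos(a),np.sin(a),0])
    P,o=copper(p,E);Ps.append(P[(P[:,0]>520)&(P[:,0]<620)&(P[:,1]<0)])
P=np.vstack(Ps)
m=(P[:,1]<-97)&(P[:,1]>-123)&(P[:,0]>556)&(P[:,0]<584);f=np.polyfit(P[m,0],P[m,1],1);print("mid y=f(x)",f)
m=(P[:,1]<-140)&(P[:,1]>-198)|(P[:,1]<-225);print("inner",np.polyfit(P[m,1],P[m,0],1))
# flange & tray in top/wrist
z=np.load("top0.npz");hsv=cv2.cvtColor(z["p"],cv2.COLOR_BGR2HSV);C=cloud("top",z["d"])
w=(cv2.inRange(hsv,(0,0,140),(180,90,255))>0)&(C[...,2]>.085)&(C[...,2]<.13)
k,l,s,c=cv2.connectedComponentsWithStats(w.astype(np.uint8))
for i in range(1,k):
    if s[i,4]>10:
        q=C[l==i]*1000;print("flange",s[i],c[i].round(1),q.mean(0).round(1),q.min(0).round(1),q.max(0).round(1))
E
```

```text
w3 244 255 316 285.5 | w3 250 281 318 299.5 | w3 256 269 320 294.5 | w3 262 241 321 281.0 | w3 268 241 321 281.0 | w3 274 242 321 281.5 | w3 280 242 321 281.5 | 
[  5   3  43  22 661] [281.64447806 280.1376702 ] tool y -1.2893050731889169 tool z -0.2750910039060097
281,250: y -1.5988192644380672
w4 262 241 321 281.0 | w4 268 241 321 281.0 | w4 274 242 321 281.5 | w4 280 242 321 281.5 | w4 286 250 251 250.5 | 
[  4   3  44  18 649] [281.65177196 279.93220339] tool y -1.279447033291653 tool z -0.21620771229030533
281,250: y -1.5869039687571105
mid y=f(x) [ -0.65283737 261.96765934]
inner [7.90490725e-02 6.05663822e+02]
flange [406 199  12  10  97] [411.  204.1] [ 586.6 -209.5  112.6] [ 577.4 -224.7  102.6] [ 598.7 -196.7  121.5]
flange [373 201  30   4  31] [387.4 202.5] [ 587.9 -157.2  108.1] [ 582.2 -190.8  105.4] [ 590.4 -125.   111.3]
flange [424 203   9   9  56] [428.4 206.7] [ 584.3 -249.8  109.1] [ 575.6 -258.   101.2] [ 593.7 -240.7  115. ]
flange [354 209  16  13  19] [361.7 216.5] [ 550.8 -100.   108.8] [ 539.4 -116.1  105.4] [569.7 -83.1 111.6]
```

```bash
python3 - <<'E'
from h import *
p,M,o=state();E=np.array(camera_info("wrist")["extrinsics"])
print((M.T@(E[:3,3]-p)*1000).round(2),(M.T@E[:3,:3]).round(4).tolist())
z=np.load("w4.npz");print((M.T@(z["E"][:3,3]-p)*1000).round(2),(M.T@z["E"][:3,:3]).round(4).tolist(), o["eef_rot"])
c=M.T@E[:3,:3]
E
```

```text
[-166.1    -1.43  -70.26] [[0.0001, -0.2392, 0.971], [1.0, 0.0005, 0.0], [-0.0005, 0.971, 0.2392]]
[-166.11   -1.42  -69.86] [[0.0001, -0.2392, 0.971], [1.0, -0.0, -0.0001], [0.0001, 0.971, 0.2392]] [ 0.60329821  1.56785699 -1.05382563]
```

```bash
cat > path.py <<'E'
from h import *
from scipy.optimize import brentq
DZ=.6; ZB=103.8            # bore ahead of TCP along tool z; TCP height
class Path:
    def __init__(s,L1=(.09198,553.02),L2=(-.65284,261.91),L3=(.0790,607.10),Rb=20.):
        # L1,L3: x=a*y+b ; L2: y=a*x+b
        f=lambda L:(lambda y:L2[0]*(L[0]*y+L[1])+L2[1]-y)
        c=[]
        for L in (L1,L3):
            y=brentq(f(L),-300,100);c.append(np.array([L[0]*y+L[1],y]))
        T=np.array([L1[0]*-18+L1[1],-18.]);S=np.array([L3[0]*-260+L3[1],-260.])
        u=[(b-a)/np.linalg.norm(b-a) for a,b in ((T,c[0]),(c[0],c[1]),(c[1],S))]
        pts=[];ang=[]
        th=[np.arctan2(*w[::-1]) for w in u]
        t=[Rb*np.tan(abs(th[1]-th[0])/2),Rb*np.tan(abs(th[2]-th[1])/2)]
        def seg(a,b,k):
            n=int(np.linalg.norm(b-a)/.25)+1
            for q in np.linspace(0,1,n,endpoint=False): pts.append(a+(b-a)*q);ang.append(th[k])
        def arc(ci,k):
            a=c[ci]-u[k]*t[ci];sg=np.sign(th[k+1]-th[k]);nrm=np.array([-u[k][1],u[k][0]])*sg;o=a+nrm*Rb
            for q in np.linspace(0,1,90,endpoint=False):
                h=(th[k+1]-th[k])*q;r=a-o;pts.append(o+np.array([np.cos(h)*r[0]-np.sin(h)*r[1],np.sin(h)*r[0]+np.cos(h)*r[1]]));ang.append(th[k]+h)
        seg(T-u[0]*60,c[0]-u[0]*t[0],0);arc(0,0);seg(c[0]+u[1]*t[0],c[1]-u[1]*t[1],1);arc(1,1);seg(c[1]+u[2]*t[1],S,2)
        s.P=np.array(pts);s.A=np.array(ang);s.s=np.r_[0,np.cumsum(np.linalg.norm(np.diff(s.P,axis=0),axis=1))]-60
        s.c=c;s.t=t
    def at(s,q): return np.array([np.interp(q,s.s,s.P[:,0]),np.interp(q,s.s,s.P[:,1])]),np.interp(q,s.s,s.A)
    def near(s,B): i=np.argmin(np.linalg.norm(s.P-B,axis=1));d=B-s.P[i];n=np.array([-np.sin(s.A[i]),np.cos(s.A[i])]);return s.s[i],d@n
def report(pa,qs,dn=0,dz=0):
    "rows for bore at arc positions qs (mm from tip); dn: extra offset to left normal; dz: extra height"
    p,M,o=state();p=p*1000;jaw=np.arctan2(M[1,1],M[0,1])
    B=p[:2]+DZ*M[:2,2];s0,d0=pa.near(B)
    print("t",round(o["time_s"],2),"bore s",s0.round(1),"off left",d0.round(2),"z",p[2].round(2),"angerr deg",np.rad2deg(jaw+-np.pi/2-pa.at(s0)[1]).round(2),"width",round(o["grip_width"]*1000,2),
      "F tool",(M.T@np.array(o["force"])).round(2),"mom tool",(M.T@np.array(o["moment"])).round(2))
    for q in qs:
        b,a=pa.at(q);b=b+dn*np.array([-np.sin(a),np.cos(a)]);t=np.array([*(b-DZ*np.array([np.cos(a),np.sin(a)])),ZB+dz])
        print(q,(M.T@(t-p)).round(1).tolist(),round(-((a+np.pi/2-jaw+np.pi)%(2*np.pi)-np.pi),3))
E
python3 - <<'E'
from path import *
pa=Path();print(pa.c,pa.t)
for d in range(-60,250,20): print(d,pa.at(d)[0].round(1),np.rad2deg(pa.at(d)[1]).round(1),end="; ")
print();report(pa,[-20])
E
```

```text
[array([544.41908318, -93.50855426]), array([ 597.00094818, -127.83609901])] [np.float64(12.045062505654371), np.float64(11.870144925456165)]
-60 [556.9  41.7] -95.3; -40 [555.   21.8] -95.3; -20 [553.2   1.9] -95.3; 0 [551.4 -18. ] -95.3; 20 [549.5 -37.9] -95.3; 40 [547.7 -57.8] -95.3; 60 [545.9 -77.7] -95.3; 80 [550.4 -96.5] -48.8; 100 [ 566.7 -108. ] -33.1; 120 [ 583.4 -119. ] -33.1; 140 [ 595.7 -133.9] -78.0; 160 [ 594.9 -153.9] -94.5; 180 [ 593.4 -173.8] -94.5; 200 [ 591.8 -193.7] -94.5; 220 [ 590.2 -213.7] -94.5; 240 [ 588.6 -233.6] -94.5; 
t 5.3 bore s 83.5 off left -12.81 z 200.29 angerr deg -56.29 width 42.25 F tool [ 1.52 -0.1  -0.19] mom tool [ 0.06 -0.09 -0.05]
-20 [96.2, -1.3, -111.3] 0.005
```

```bash
python3 -m handwheel '[[[0,0,-35],0,1],[[0,0,-70],0,1],[[0,-1,-100],0.005,1],[[0,-1,-116],0.005,1],[[0,-1,-116],0.005,1]]'
python3 -m handwheel '[[[25,0,0],0,1],[[50,0,0],0,1],[[75,0,0],0,1],[[90,0,0],0,1],[[90,0,0],0,1]]'
python3 - <<'E'
from path import *
report(Path(),[-20,-10])
E
```

```text
time_s: 5.8
ee_pos: [0.5539, 0.0096, 0.2001]
eef_rot: [0.668, 1.568, -0.99]
force: [0.7, -0.3, -0.9]
grip_width: 0.0426
time_s: 6.3
ee_pos: [0.5531, 0.0086, 0.1081]
eef_rot: [-0.62, 1.568, -2.279]
force: [-0.8, -0.6, -1.2]
grip_width: 0.0422
t 6.3 bore s -26.1 off left -0.75 z 108.14 angerr deg 0.21 width 42.17 F tool [ 1.18 -0.7   0.64] mom tool [-0.02 -0.11 -0.07]
-20 [4.4, 0.7, 6.0] 0.004
-10 [4.4, 0.7, 16.0] 0.004
```

```bash
python3 -m handwheel '[[[2,0.5,4],0.004,1],[[4,0.7,8],0.004,1],[[4.4,0.7,12],0.004,1],[[4.4,0.7,12],0.004,1],[[4.4,0.7,12],0.004,1]]'
python3 - <<'E'
from path import *
report(Path(),[-10,0]);p,M,_=state()
pc,d,E=wpic("w5");P,o=copper(pc,E);bins(P,-120,0)
p1,M,_=state()
i=(M.T@(P/1000-p1).T).T*1000
m=(P[:,1]>-75)&(P[:,1]<0)&(abs(P[:,0]-548)<12);f=np.polyfit(i[m,2],i[m,1],1);print("bar in tool frame y=a*z+b",f,"ends z",i[m,2].min())
b=cv2.inRange(cv2.cvtColor(pc,cv2.COLOR_BGR2HSV),(105,120,25),(130,255,255))[236:300,230:335];v,u=np.nonzero(b)
for r in (26,32,38,44): print(u[v==r].min()+230,u[v==r].max()+230)
print("281.3,275 at ring height: ",(M.T@(wray(281.3,275.,p1[2]+.0142,E)-p1)*1000).round(2))
cv2.imwrite("pics/w5c.png",cv2.resize(pc[170:310,200:360],None,fx=4,fy=4))
E
```

```text
time_s: 6.8
ee_pos: [0.5528, -0.0036, 0.1042]
eef_rot: [-0.441, 1.568, -2.104]
force: [0.2, 0.9, -0.9]
grip_width: 0.0426
t 6.8 bore s -13.8 off left 0.14 z 104.19 angerr deg -0.03 width 42.6 F tool [ 0.88  0.09 -0.91] mom tool [-0.02 -0.12 -0.1 ]
-10 [0.4, -0.1, 3.9] -0.001
0 [0.4, -0.1, 13.9] -0.001
-85 [544.2 -81.5] 6.7 37; -75 [544.4 -75.1] 8.0 128; -65 [545.5 -64.9] 7.2 137; -55 [545.9 -57.7] 7.2 71; -35 [548.8 -31.3] 7.2 47; -25 [548.9 -25.2] 8.1 198; 
bar in tool frame y=a*z+b [ 0.00187365 -1.8557194 ] ends z 17.565664323209887
241 321
242 321
242 321
242 321
281.3,275 at ring height:  [-14.19  -1.41   1.7 ]
```

View pics/w5c.png

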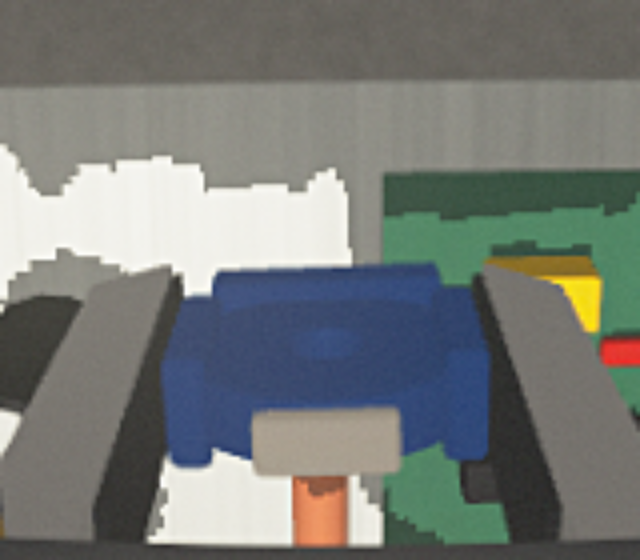

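```bash
python3 -m handwheel '[[[0.2,-0.3,2],0,1],[[0.4,-0.5,4],0,1],[[0.4,-0.5,6],0,1],[[0.4,-0.5,8],0,1],[[0.4,-0.5,8],0,1]]'
python3 - <<'E'
from path import *
report(Path(),[0,5,10],-.4)
E
```

```text
time_s: 7.35
ee_pos: [0.5516, -0.0117, 0.1037]
eef_rot: [-0.462, 1.568, -2.125]
force: [0.5, -0.3, -1.3]
grip_width: 0.0419
t 7.35 bore s -5.8 off left -0.38 z 103.73 angerr deg -0.04 width 41.91 F tool [1.34 0.49 0.24] mom tool [ 0.03 -0.04 -0.02]
0 [-0.1, -0.0, 5.7] -0.001
5 [-0.0, -0.0, 10.7] -0.001
10 [-0.0, -0.0, 15.7] -0.001
```

```bash
python3 -m handwheel '[[[0,0,1.5],0,1],[[0,0,3],0,1],[[0,0,4.5],0,1],[[0,0,6],0,1],[[0,0,6],0,1]]'
python3 -c "
from path import *
report(Path(),[10],-.4)"
python3 -m handwheel '[[[0,0,1.5],0,1],[[0,0,3],0,1],[[0,0,4.5],0,1],[[0,0,6],0,1],[[0,0,6],0,1]]'
python3 -c "
from path import *
report(Path(),[10,15,20],-.4)"
```

```text
time_s: 7.85
ee_pos: [0.551, -0.0178, 0.1038]
eef_rot: [-0.458, 1.568, -2.122]
force: [-0.2, -0.8, -0.4]
grip_width: 0.0419
t 7.85 bore s 0.4 off left -0.37 z 103.76 angerr deg -0.05 width 41.93 F tool [ 0.42 -0.13  0.78] mom tool [ 0.01 -0.11 -0.05]
10 [-0.0, -0.0, 9.6] -0.001
time_s: 8.35
ee_pos: [0.5504, -0.024, 0.1038]
eef_rot: [-0.434, 1.568, -2.097]
force: [-0.3, -0.2, -0.7]
grip_width: 0.0421
t 8.35 bore s 6.6 off left -0.36 z 103.8 angerr deg -0.06 width 42.08 F tool [ 0.74 -0.3   0.22] mom tool [ 0.08 -0.1  -0.09]
10 [0.0, -0.0, 3.4] -0.001
15 [0.0, -0.0, 8.4] -0.001
20 [0.0, -0.0, 13.4] -0.001
```

```bash
python3 -m handwheel '[[[0,0,4],0,1],[[0,0,8],0,1],[[0,0,12],0,1],[[0,0,16],0,1],[[0,0,19],0,1]]'
python3 -c "
from path import *
report(Path(),[40],-.4)"
python3 -m handwheel '[[[0,0,4],0,1],[[0,0,8],0,1],[[0,0,12],0,1],[[0,0,16],0,1],[[0,0,19],0,1]]'
cat >> path.py <<'E'
def look(n):
    "bar ahead and ring, both by wrist camera, in tool frame of now"
    p1,M,_=state();pc,d,E=wpic(n);P,o=copper(pc,E);i=(M.T@(P/1000-p1).T).T*1000
    m=(i[:,2]>12)&(i[:,2]<60)&(abs(i[:,1])<45);j=i[m]
    for z in range(12,60,4):
        k=(j[:,2]>=z)&(j[:,2]<z+4)
        if k.sum()>15: print("z",j[k,2].mean().round(1),"y",j[k,1].mean().round(2),"w",np.ptp(j[k,1]).round(1),end="; ")
    b=cv2.inRange(cv2.cvtColor(pc,cv2.COLOR_BGR2HSV),(105,120,25),(130,255,255))[236:300,230:335];v,u=np.nonzero(b)
    e=np.mean([[u[v==r].min()+230,u[v==r].max()+230] for r in (26,32,38)],0);c=e.mean()
    print("\nring px",e,"ring y",(M.T@(wray(c,268.,p1[2]+.0142,E)-p1)*1000)[1].round(2));return pc
E
python3 - <<'E'
from path import *
report(Path(),[50,55,60,65],-.4);look("w6")
E
```

```text
time_s: 8.85
ee_pos: [0.5486, -0.0433, 0.1038]
eef_rot: [-0.45, 1.568, -2.114]
force: [0.3, 0.7, -0.8]
grip_width: 0.0421
t 8.85 bore s 26.1 off left -0.4 z 103.82 angerr deg -0.07 width 42.11 F tool [ 0.81  0.24 -0.68] mom tool [-0.01 -0.03 -0.07]
40 [0.1, 0.0, 13.9] -0.001
time_s: 9.35
ee_pos: [0.5468, -0.0626, 0.1039]
eef_rot: [-0.459, 1.568, -2.123]
force: [0.1, -0.3, -1.6]
grip_width: 0.0424
t 9.35 bore s 45.6 off left -0.42 z 103.87 angerr deg -0.08 width 42.36 F tool [1.57 0.13 0.24] mom tool [-0.06 -0.04 -0.04]
50 [0.1, 0.0, 4.6] -0.001
55 [0.1, 0.0, 9.6] -0.001
60 [0.1, 0.0, 14.6] -0.001
65 [0.1, 0.0, 19.6] -0.062
z 18.6 y -1.17 w 7.4; z 22.3 y -0.7 w 8.1; z 26.0 y 0.6 w 9.3; z 28.4 y 1.44 w 8.2; 
ring px [241.33333333 321.        ] ring y -1.52
```

```bash
python3 -m handwheel '[[[0,0,4],0,1],[[0,0,8],0,1],[[0,0,12],0,1],[[0,0,14.5],0,1],[[0,0,14.5],0,1]]'
python3 -c "
from path import *
report(Path(),[62,64,66,68,70],-.1)"
```

```text
time_s: 9.9
ee_pos: [0.5454, -0.0777, 0.1039]
eef_rot: [-0.467, 1.568, -2.131]
force: [0.4, 0.2, -1.4]
grip_width: 0.0425
t 9.9 bore s 60.5 off left -0.46 z 103.88 angerr deg -0.11 width 42.53 F tool [ 1.43  0.35 -0.2 ] mom tool [-0.05 -0.1  -0.04]
62 [0.1, 0.4, 1.4] -0.002
64 [0.1, 0.4, 3.4] -0.013
66 [0.1, 0.4, 5.4] -0.113
68 [0.1, 0.7, 7.4] -0.213
70 [0.1, 1.2, 9.4] -0.313
```

```bash
python3 - <<'E'
s=open('path.py').read()
s=s.replace("b,a=pa.at(q);b=b+dn","b,a=pa.sm(q);b=b+dn").replace("    def near(","    def sm(s,q):\n        r=[s.at(x) for x in q+np.linspace(-5,5,11)];return np.mean([i[0] for i in r],0),np.mean([i[1] for i in r])\n    def near(")
s=s.replace('pa.at(s0)[1])','pa.sm(s0)[1])')
open('path.py','w').write(s)
E
python3 -c "
from path import *
report(Path(),[62,64,66,68,70],-.3)"
```

```text
t 9.9 bore s 60.5 off left -0.46 z 103.88 angerr deg -0.77 width 42.53 F tool [ 1.43  0.35 -0.2 ] mom tool [-0.05 -0.1  -0.04]
62 [0.1, 0.2, 1.4] -0.033
64 [0.1, 0.3, 3.4] -0.076
66 [0.1, 0.4, 5.4] -0.137
68 [0.1, 0.7, 7.4] -0.216
70 [0.1, 1.2, 9.4] -0.313
```

```bash
python3 -m handwheel '[[[0,0.2,1.4],-0.03,1],[[0,0.3,3.4],-0.08,1],[[0,0.4,5.4],-0.14,1],[[0,0.7,7.4],-0.22,1],[[0,0.7,7.4],-0.22,1]]'
python3 -c "
from path import *
report(Path(),[70,72,74,76,78],-.3)"
```

```text
time_s: 10.4
ee_pos: [0.5455, -0.0852, 0.1039]
eef_rot: [-0.651, 1.568, -2.094]
force: [0.4, 1.0, -1.3]
grip_width: 0.0422
t 10.4 bore s 68.1 off left -0.06 z 103.93 angerr deg -0.04 width 42.23 F tool [ 1.33  0.56 -0.91] mom tool [ 0.03 -0.01 -0.07]
70 [0.1, 0.0, 2.0] -0.092
72 [0.1, 0.3, 4.0] -0.192
74 [0.1, 0.7, 5.9] -0.292
76 [0.1, 1.3, 7.8] -0.392
78 [0.2, 2.1, 9.7] -0.492
```

```bash
python3 -m handwheel '[[[0,0,2],-0.09,1],[[0,0.3,4],-0.19,1],[[0,0.7,5.9],-0.29,1],[[0,1.3,7.8],-0.39,1],[[0,1.3,7.8],-0.39,1]]'
python3 -c "
from path import *
report(Path(),[78,80,82,84,86],-.3)"
```

```text
time_s: 10.9
ee_pos: [0.5478, -0.0927, 0.1039]
eef_rot: [-1.009, 1.568, -2.062]
force: [0.7, 0.5, -1.0]
grip_width: 0.0426
t 10.9 bore s 76.1 off left 0.09 z 103.92 angerr deg -0.32 width 42.57 F tool [ 0.97  0.87 -0.04] mom tool [ 0.04 -0.02  0.15]
78 [0.1, -0.1, 2.0] -0.102
80 [0.1, 0.2, 4.0] -0.202
82 [0.1, 0.6, 6.0] -0.293
84 [0.1, 1.2, 7.9] -0.365
86 [0.1, 1.9, 9.7] -0.419
```

```bash
python3 -m handwheel '[[[0,-0.1,2],-0.10,1],[[0,0.2,4],-0.20,1],[[0,0.6,6],-0.29,1],[[0,1.2,7.9],-0.37,1],[[0,1.2,7.9],-0.37,1]]'
python3 -c "
from path import *
report(Path(),[86,88,90,94,98],-.3);look('w7')"
```

```text
time_s: 11.4
ee_pos: [0.5529, -0.0989, 0.1039]
eef_rot: [-1.371, 1.568, -2.057]
force: [0.3, 0.1, -0.4]
grip_width: 0.0421
t 11.4 bore s 84.0 off left 0.0 z 103.89 angerr deg 0.08 width 42.13 F tool [0.35 0.27 0.17] mom tool [0.01 0.01 0.05]
86 [0.1, -0.1, 2.0] -0.052
88 [0.1, 0.0, 4.0] -0.088
90 [0.1, 0.2, 6.0] -0.106
94 [0.1, 0.7, 10.0] -0.108
98 [0.1, 1.1, 14.0] -0.108
z 18.2 y 2.72 w 6.9; z 22.2 y 3.27 w 7.5; z 25.9 y 3.53 w 7.6; z 51.5 y 1.1 w 9.9; z 54.0 y -0.84 w 14.9; z 58.1 y -5.22 w 18.8; 
ring px [241.33333333 321.        ] ring y -0.05
```

```bash
python3 -m handwheel '[[[0,0.1,2],-0.05,1],[[0,0.4,4],-0.09,1],[[0,0.7,6],-0.107,1],[[0,1,8],-0.108,1],[[0,1,8],-0.108,1]]'
python3 -c "
from path import *
report(Path(),[94,98,102],.3);pc=look('w8');cv2.imwrite('pics/w8c.png',cv2.resize(pc[220:380,180:400],None,fx=3.4,fy=3.4))"
```

```text
time_s: 11.95
ee_pos: [0.5597, -0.1032, 0.1039]
eef_rot: [-1.463, 1.568, -2.046]
force: [-0.1, -0.0, -0.7]
grip_width: 0.0422
t 11.95 bore s 92.2 off left 0.24 z 103.89 angerr deg -0.27 width 42.19 F tool [ 0.69 -0.05 -0.05] mom tool [-0.06  0.02 -0.02]
94 [0.1, 0.1, 1.9] -0.005
98 [0.1, 0.1, 5.9] -0.005
102 [0.1, 0.1, 9.9] -0.005
z 18.2 y 0.63 w 6.9; z 22.1 y 0.64 w 6.9; z 25.9 y 0.64 w 7.0; z 51.7 y -15.16 w 16.8; z 54.0 y -19.44 w 25.8; z 57.9 y -26.41 w 21.8; 
ring px [241.33333333 321.        ] ring y 0.15
```

View pics/w8c.png

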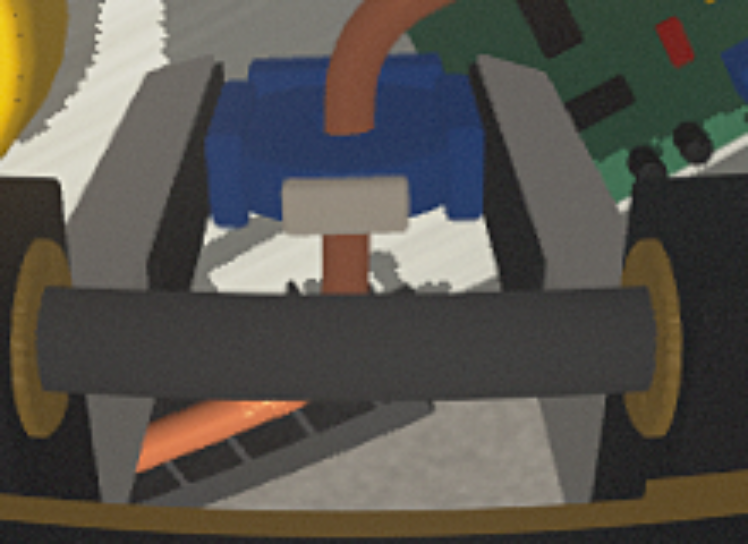

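```bash
sed -i 's/L1=(.09198,553.02),L2=(-.65284,261.91),L3=(.0790,607.10)/L1=(.09198,552.72),L2=(-.65284,262.5),L3=(.076,606.24)/' path.py
python3 -m handwheel '[[[0,0.2,2],0,1],[[0,0.3,4],0,1],[[0,0.4,6],-0.005,1],[[0,0.4,8],-0.005,1],[[0,0.4,8],-0.005,1]]'
python3 -c "
from path import *
pa=Path();print(pa.c,pa.t)
report(pa,[104,108,112,116,120,124]);look('w9')"
```

```text
time_s: 12.5
ee_pos: [0.5667, -0.1074, 0.1038]
eef_rot: [-1.475, 1.568, -2.053]
force: [-0.3, 1.0, -0.9]
grip_width: 0.0426
[array([544.18727127, -92.76721818]), array([ 596.58970086, -126.97762031])] [np.float64(12.045062505654357), np.float64(11.829855257506514)]
t 12.5 bore s 100.2 off left 0.08 z 103.84 angerr deg 0.03 width 42.57 F tool [ 0.85  0.63 -0.82] mom tool [ 0.02  0.03 -0.04]
104 [0.0, -0.1, 3.9] 0.0
108 [0.0, -0.1, 7.9] 0.0
112 [0.0, -0.1, 11.9] 0.0
116 [0.0, -0.1, 15.9] 0.0
120 [0.0, -0.1, 19.9] 0.01
124 [0.0, -0.2, 23.9] 0.084
z 18.1 y 0.22 w 7.4; z 22.1 y 0.31 w 8.1; z 25.8 y -0.16 w 8.1; z 51.5 y -27.11 w 12.0; z 53.7 y -30.09 w 12.2; z 57.2 y -33.72 w 6.0; 
ring px [241.33333333 321.33333333] ring y 0.24
```

```bash
python3 -m handwheel '[[[0,0,4],0,1],[[0,0,8],0,1],[[0,0,11],0,1],[[0,0,14],0,1],[[0,0,14],0,1]]'
python3 -c "
from path import *
pa=Path()
report(pa,[118,120,122,124,126]);look('w10')"
```

```text
time_s: 13.05
ee_pos: [0.5785, -0.1151, 0.1037]
eef_rot: [-1.518, 1.568, -2.096]
force: [0.4, 0.4, -1.0]
grip_width: 0.0424
t 13.05 bore s 114.2 off left 0.04 z 103.72 angerr deg 0.02 width 42.41 F tool [1.   0.53 0.08] mom tool [-0.   -0.03  0.04]
118 [-0.1, -0.0, 3.7] 0.0
120 [-0.1, -0.0, 5.7] 0.01
122 [-0.1, -0.1, 7.7] 0.038
124 [-0.1, -0.2, 9.7] 0.084
126 [-0.1, -0.4, 11.7] 0.148
z 18.2 y -2.8 w 11.4; z 22.2 y -6.52 w 16.2; z 25.9 y -11.44 w 18.7; 
ring px [241. 321.] ring y 0.05
```

```bash
sed -i 's/L3=(.076,606.24)/L3=(.076,605.7)/' path.py
python3 -c "
from path import *
report(Path(),[116,118,120,122,124])"
```

```text
t 13.1 bore s 114.1 off left 0.04 z 103.68 angerr deg 0.02 width 42.35 F tool [ 1.    0.3  -0.04] mom tool [-0.08  0.02 -0.03]
116 [-0.1, -0.0, 2.0] 0.0
118 [-0.1, -0.0, 4.0] 0.001
120 [-0.1, -0.1, 6.0] 0.017
122 [-0.1, -0.1, 8.0] 0.05
124 [-0.1, -0.2, 9.9] 0.102
```

```bash
python3 -m handwheel '[[[0,0,3],0,1],[[0,0,6],0.015,1],[[0,-0.1,8],0.05,1],[[-0.1,-0.2,10],0.10,1],[[-0.1,-0.2,10],0.10,1]]'
python3 -c "
from path import *
report(Path(),[126,128,130,132,134])"
```

```text
time_s: 13.6
ee_pos: [0.5867, -0.1209, 0.1037]
eef_rot: [-1.474, 1.568, -2.154]
force: [-0.4, 0.2, -0.9]
grip_width: 0.0424
t 13.6 bore s 124.2 off left -0.32 z 103.74 angerr deg 0.44 width 42.38 F tool [ 0.93 -0.05 -0.46] mom tool [-0.01  0.01 -0.19]
126 [-0.1, 0.1, 1.7] 0.07
128 [-0.1, -0.1, 3.6] 0.158
130 [-0.1, -0.4, 5.6] 0.258
132 [-0.1, -1.0, 7.5] 0.358
134 [-0.0, -1.7, 9.3] 0.458
```

```bash
python3 -m handwheel '[[[0,0.1,1.7],0.07,1],[[0,-0.1,3.6],0.16,1],[[0,-0.4,5.6],0.26,1],[[0,-1,7.5],0.36,1],[[0,-1,7.5],0.36,1]]'
python3 -c "
from path import *
report(Path(),[134,136,138,140,142])"
```

```text
time_s: 14.1
ee_pos: [0.5919, -0.1265, 0.1037]
eef_rot: [-1.168, 1.567, -2.208]
force: [-1.1, -0.7, -0.7]
grip_width: 0.0424
t 14.1 bore s 132.1 off left -0.35 z 103.66 angerr deg 0.05 width 42.38 F tool [ 0.66 -1.26  0.02] mom tool [ 0.02 -0.05 -0.26]
134 [-0.1, 0.1, 1.8] 0.097
136 [-0.1, -0.2, 3.8] 0.197
138 [-0.1, -0.6, 5.7] 0.297
140 [-0.1, -1.2, 7.6] 0.394
142 [-0.1, -2.0, 9.4] 0.473
```

```bash
python3 -m handwheel '[[[0,-0.3,1.8],0.10,1],[[0,-0.6,3.7],0.20,1],[[0,-1,5.6],0.30,1],[[0,-1,5.6],0.30,1],[[0,-1,5.6],0.30,1]]'
python3 -c "
from path import *
report(Path(),[138,140,142,144,148],-.4);look('w11')"
```

```text
time_s: 14.6
ee_pos: [0.5939, -0.1318, 0.1037]
eef_rot: [-0.857, 1.568, -2.192]
force: [0.2, -1.0, -1.0]
grip_width: 0.0423
t 14.6 bore s 138.0 off left -0.67 z 103.69 angerr deg 0.15 width 42.35 F tool [1.04 0.02 0.98] mom tool [ 0.   -0.03 -0.07]
138 [-0.1, 0.0, 0.1] 0.002
140 [-0.1, -0.0, 2.0] 0.099
142 [-0.1, -0.2, 3.9] 0.178
144 [-0.1, -0.6, 5.9] 0.238
148 [-0.1, -1.7, 9.7] 0.305
z 18.2 y -4.98 w 8.0; z 21.7 y -6.04 w 8.7; z 25.8 y -7.48 w 8.7; z 54.2 y -16.52 w 8.8; z 58.0 y -17.83 w 8.3; 
ring px [241.33333333 321.        ] ring y -1.11
```

```bash
python3 -m handwheel '[[[0,0,2],0.10,1],[[0,-0.1,3.9],0.18,1],[[0,-0.3,5.9],0.24,1],[[0,-0.3,5.9],0.24,1],[[0,-0.3,5.9],0.24,1]]'
python3 -c "
from path import *
report(Path(),[146,148,152,156],.3);look('w12')"
```

```text
time_s: 15.15
ee_pos: [0.5949, -0.1375, 0.1037]
eef_rot: [-0.641, 1.568, -2.213]
force: [-0.2, -1.0, -1.2]
grip_width: 0.0423
t 15.15 bore s 143.9 off left -0.27 z 103.69 angerr deg -0.02 width 42.32 F tool [ 1.19 -0.19  1.01] mom tool [-0.01 -0.05 -0.09]
146 [-0.1, 0.4, 2.2] 0.044
148 [-0.1, 0.3, 4.2] 0.068
152 [-0.1, 0.0, 8.2] 0.074
156 [-0.1, -0.3, 12.2] 0.074
z 18.4 y -2.36 w 7.4; z 22.0 y -2.56 w 8.1; z 26.1 y -2.96 w 7.6; z 53.6 y -5.03 w 8.1; z 57.7 y -5.25 w 7.5; 
ring px [241.33333333 321.        ] ring y -1.41
```

```bash
python3 -m handwheel '[[[0,0.2,2.2],0.044,1],[[0,0.2,4.2],0.066,1],[[-0.1,0.1,6.2],0.074,1],[[-0.1,-0.1,8.2],0.074,1],[[-0.1,-0.1,8.2],0.074,1]]'
python3 -c "
from path import *
report(Path(),[156,160,170,180],.2)
pc=look('w13')"
```

```text
time_s: 15.7
ee_pos: [0.5948, -0.1459, 0.1038]
eef_rot: [-0.564, 1.567, -2.211]
force: [-0.8, -0.0, -1.2]
grip_width: 0.0423
t 15.7 bore s 152.2 off left 0.15 z 103.81 angerr deg 0.03 width 42.27 F tool [ 1.23 -0.76  0.08] mom tool [-0.03 -0.1  -0.05]
156 [0.0, 0.0, 3.7] 0.0
160 [0.0, 0.0, 7.7] 0.0
170 [0.1, 0.0, 17.7] 0.0
180 [0.1, 0.0, 27.7] 0.0
z 18.5 y -1.3 w 7.4; z 22.1 y -1.34 w 7.5; z 26.2 y -1.43 w 7.5; z 52.6 y -1.58 w 4.9; 
ring px [241.33333333 321.        ] ring y -1.49
```

```bash
python3 -m handwheel '[[[0,0,4],0,1],[[0,0,8],0,1],[[0,0,12],0,1],[[0,0,15],0,1],[[0,0,15],0,1]]'
python3 -c "
from path import *
report(Path(),[180,190],.2)
pc=look('w14')
for n in ('w3','w11','w12','w13','w14'):
    z=np.load(n+'.npz');P,o=copper(z['p'],z['E'],.1085);y=np.sort(P[(abs(P[:,0]-591)<12)&(P[:,1]>-215)&(P[:,1]<-150),1]);print(n,len(y),y[[0,5,15]].round(1) if len(y)>20 else '')
cv2.imwrite('pics/w14c.png',cv2.resize(pc[220:380,180:400],None,fx=3.4,fy=3.4))"
```

```text
time_s: 16.25
ee_pos: [0.5936, -0.1612, 0.1038]
eef_rot: [-0.574, 1.567, -2.221]
force: [0.1, -0.2, -0.4]
grip_width: 0.042
t 16.25 bore s 167.7 off left 0.13 z 103.82 angerr deg -0.01 width 41.96 F tool [0.39 0.13 0.14] mom tool [ 0.03 -0.06 -0.07]
180 [0.1, 0.1, 12.4] -0.0
190 [0.1, 0.1, 22.4] -0.0
z 18.5 y -1.29 w 7.4; z 22.2 y -1.29 w 7.5; z 26.2 y -1.58 w 7.0; 
ring px [241.66666667 321.        ] ring y -1.4
w3 243 [-196.9 -195.6 -193.7]
w11 397 [-196.7 -196.  -195.1]
w12 405 [-196.4 -195.6 -194.8]
w13 265 [-196.2 -196.  -195.2]
w14 446 [-187.8 -187.6 -187.1]
```

View pics/w14c.png

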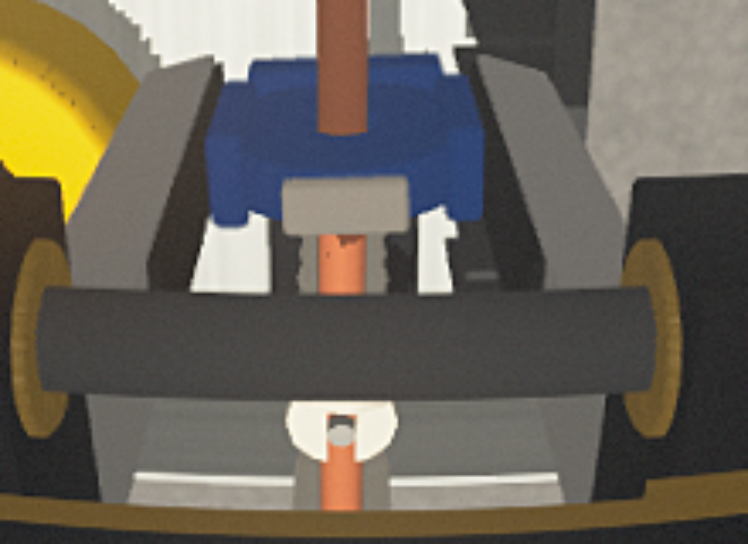

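```bash
python3 -m handwheel '[[[0,0,4],0,1],[[0,0,8],0,1],[[0,0.1,12],0,1],[[0,0.1,15],0,1],[[0,0.1,15],0,1]]'
python3 -m handwheel '[[[0,0,3],0,1],[[0,0,6],0,1],[[0,0,9],0,1],[[0,0,11],0,1],[[0,0,11],0,1]]'
python3 -c "
from path import *
report(Path(),[198],.2)
for n in ('top','scene'):
    z=np.load(n+'0.npz');C=cloud(n,z['d'])*1000
    for lo,hi in ((612,620),(620,628),(628,640),(550,570)):
        m=(C[...,0]>lo)&(C[...,0]<hi)&(C[...,1]>-210)&(C[...,1]<-130);print(n,lo,hi,np.percentile(C[m][:,2],[50,90,98]).round(0))"
```

```text
time_s: 16.8
ee_pos: [0.5925, -0.1764, 0.1039]
eef_rot: [-0.554, 1.568, -2.201]
force: [0.1, 0.2, -0.7]
grip_width: 0.0423
time_s: 17.3
ee_pos: [0.5916, -0.1876, 0.1038]
eef_rot: [-0.583, 1.568, -2.231]
force: [0.1, 0.4, -0.3]
grip_width: 0.0422
t 17.3 bore s 194.1 off left 0.19 z 103.85 angerr deg -0.04 width 42.18 F tool [ 0.25  0.07 -0.39] mom tool [ 0.01 -0.02 -0.02]
198 [0.1, 0.0, 3.9] -0.001
top 612 620 [11. 54. 60.]
top 620 628 [28. 57. 61.]
top 628 640 [45. 60. 62.]
top 550 570 [ 9. 12. 13.]
scene 612 620 [ 7. 53. 56.]
scene 620 628 [45. 55. 57.]
scene 628 640 [52. 57. 58.]
scene 550 570 [7. 8. 9.]
```

```bash
python3 -m handwheel '[[[0,0,0.7],0,1],[[0,0,1.4],0,1],[[0,0,2],0,1],[[0,0,2],0,1],[[0,0,2],0,1]]'
for i in 1; do python3 -m handwheel '[[[0,0,0.3],0,1],[[0,0,0.6],0,1],[[0,0,1],0,1],[[0,0,1],0,1],[[0,0,1],0,1]]'; done
python3 -c "
from path import *
report(Path(),[198],.2)"
```

```text
time_s: 17.8
ee_pos: [0.5915, -0.1896, 0.1039]
eef_rot: [-0.572, 1.568, -2.219]
force: [-0.0, 0.7, -1.8]
grip_width: 0.0425
time_s: 18.3
ee_pos: [0.5915, -0.1904, 0.1038]
eef_rot: [-0.598, 1.568, -2.245]
force: [1.8, 3.8, -1.1]
grip_width: 0.042
t 18.3 bore s 196.9 off left 0.27 z 103.84 angerr deg -0.03 width 41.99 F tool [ 1.07  1.52 -3.91] mom tool [0.05 0.73 0.13]
198 [0.0, -0.1, 1.2] -0.001
```

```bash
python3 -m handwheel '[[[0,0,-0.1],0,1],[[0,-0.1,-0.2],0,1],[[0,-0.1,-0.2],0,0.05],[[0,-0.1,-0.2],0,0],[[0,-0.1,-0.2],0,-0.1]]'
python3 -m handwheel '[[[0,0,0],0,-0.2],[[0,0,0],0,-0.28],[[0,0,0],0,-0.28],[[0,0,0],0,-0.28],[[0,0,0],0,-0.28]]'
python3 -c "
from path import *
report(Path(),[198],.2)
pc=look('w15');cv2.imwrite('pics/w15c.png',cv2.resize(pc[220:380,180:400],None,fx=3.4,fy=3.4))"
```

```text
time_s: 18.8
ee_pos: [0.5914, -0.1904, 0.104]
eef_rot: [-0.495, 1.568, -2.142]
force: [0.1, 0.4, -0.6]
grip_width: 0.051
time_s: 19.3
ee_pos: [0.5914, -0.1904, 0.1039]
eef_rot: [-0.495, 1.568, -2.143]
force: [0.1, 0.7, -0.9]
grip_width: 0.0607
t 19.3 bore s 196.9 off left 0.18 z 103.95 angerr deg -0.04 width 60.72 F tool [ 0.85  0.04 -0.74] mom tool [-0.01 -0.09 -0.01]
198 [0.2, 0.0, 1.1] -0.001
z 23.6 y -1.6 w 4.6; z 53.9 y -1.91 w 4.3; z 57.5 y -1.91 w 4.4; 
ring px [241.33333333 320.        ] ring y -1.76
```

View pics/w15c.png

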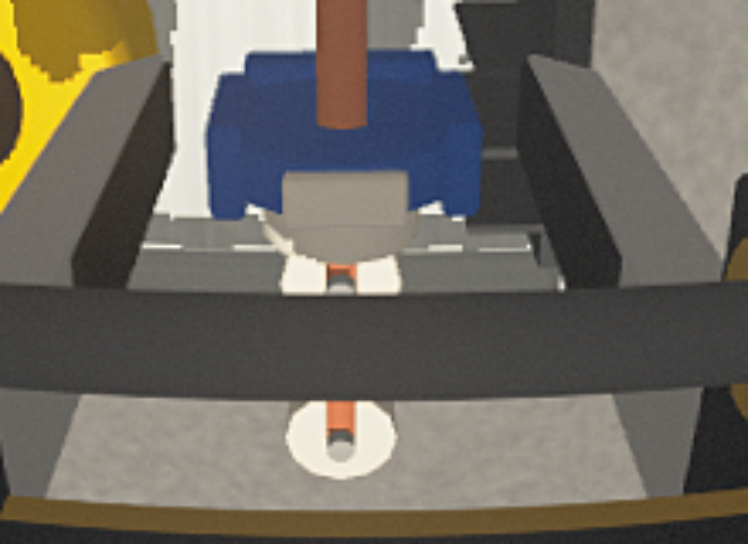

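```bash
python3 -m handwheel '[[[-8,0,0],0,-0.28],[[-25,0,0],0,-0.28],[[-45,0,0],0,-0.28],[[-65,0,0],0,-0.28],[[-85,0,0],0,-0.28]]'
python3 -m handwheel '[[[-20,0,-30],0,-0.28],[[-30,0,-60],0,-0.28],[[-30,0,-60],0,-0.28],[[-30,0,-60],0,-0.28],[[-30,0,-60],0,-0.28]]'
python3 -c "
from path import *
report(Path(),[198],.2)
pc,d,E=wpic('w16');u,v=map(int,wproj(np.array([.5912,-.191,.12])));print(u,v)
a=pc[v-60:v+60,u-80:u+80];cv2.imwrite('pics/w16c.png',cv2.resize(a,None,fx=5,fy=5))
P,o=copper(pc,E,.1085);m=(abs(P[:,0]-591)<12)&(P[:,1]<-150);print(np.sort(P[m,1])[:6],P[m,1].max())"
```

```text
time_s: 19.85
ee_pos: [0.5915, -0.1902, 0.1904]
eef_rot: [-0.351, 1.568, -1.999]
force: [-0.2, 0.8, 0.1]
grip_width: 0.0608
time_s: 20.35
ee_pos: [0.5959, -0.131, 0.2199]
eef_rot: [-0.533, 1.567, -2.181]
force: [-0.6, -0.0, 0.8]
grip_width: 0.0597
t 20.35 bore s 137.5 off left 1.32 z 219.91 angerr deg -19.11 width 59.72 F tool [-0.75 -0.55  0.08] mom tool [ 0.01 -0.1  -0.08]
198 [116.3, 0.3, 60.4] -0.001
283 279
[-227.44929846 -227.37312052 -227.29764328 -227.2228651  -227.14878437
 -227.07539951] -150.31763679208146
```

View pics/w16c.png

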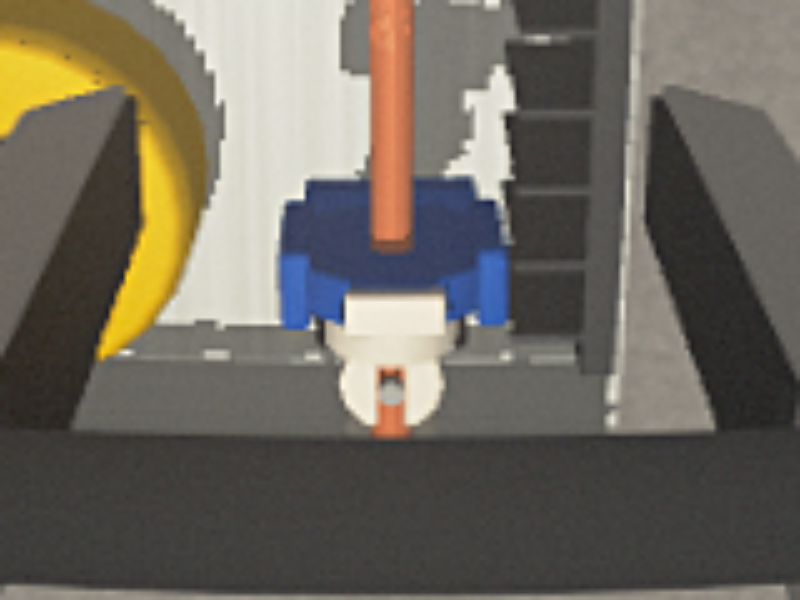

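```bash
python3 -m handwheel '[[[0,0,35],0,-0.28],[[0,0,70],0,-0.28],[[0,0,110],0,-0.28],[[0,0,150],0,-0.28],[[0,0,150],0,-0.28]]'
python3 -m handwheel '[[[0,0,0],0,-0.28],[[0,0,0],0,-0.28],[[0,0,0],0,-0.28],[[0,0,0],0,-0.28],[[0,0,0],0,-0.28]]'
python3 -c "
from path import *
report(Path(),[198],.2)
pc,d,E=wpic('w17');u,v=map(int,wproj(np.array([.5912,-.195,.12])));print(u,v)
a=pc[v-40:v+40,u-50:u+50];cv2.imwrite('pics/w17c.png',cv2.resize(a,None,fx=7,fy=7,interpolation=cv2.INTER_CUBIC))
for n in ('top','scene'):
    t,d=camera(n);cv2.imwrite(f'pics/{n}1.png',t)"
```

```text
time_s: 20.9
ee_pos: [0.5828, -0.2857, 0.2191]
eef_rot: [-0.806, 1.566, -2.46]
force: [0.6, 0.5, -0.5]
grip_width: 0.0603
time_s: 21.4
ee_pos: [0.583, -0.2851, 0.2193]
eef_rot: [-0.772, 1.566, -2.424]
force: [0.1, -0.5, 0.6]
grip_width: 0.0599
t 21.4 bore s 265.8 off left -1.08 z 219.3 angerr deg -0.34 width 59.9 F tool [-0.59  0.12  0.48] mom tool [ 0.02 -0.13 -0.05]
198 [115.2, 1.1, -94.3] -0.006
284 106
```

View pics/w17c.png

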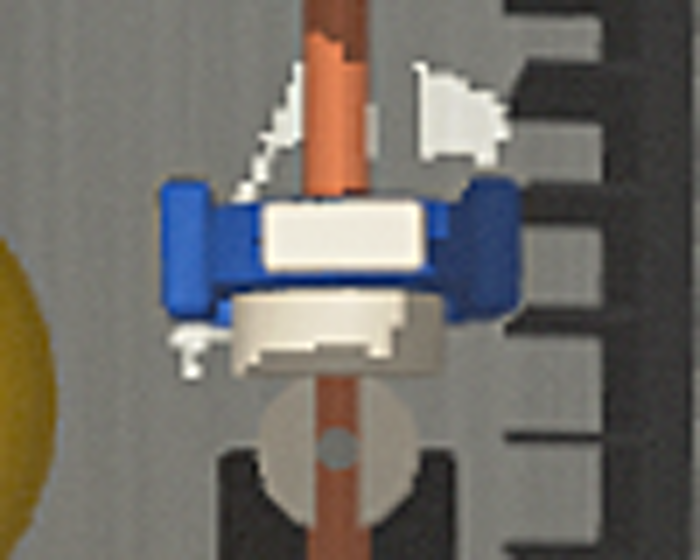

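```bash
python3 -c "
from h import *
print(get_obs()['time_s'],hand_in())"
```

```text
the job is handed in; nothing more can be done
21.55 None
```

The ring is threaded onto the bar, home against the stop and released, and I handed the job in at 21.6 s. The hand-in gave no verdict.

**What I did:** I took the sensor farthest to the robot's left and gripped it across the cheeks at 8 N. I threaded it over the open end and followed the bar round both bends, re-measuring the bar with the wrist camera as I went. I stopped when the ring touched the stop, backed off slightly, opened the gripper and lifted clear.

**Contact forces:** The wrist force stayed within the 1–2 N noise until the stop, where it reached about 4 N. It was read only at the end of each half-second call, so brief peaks in between would not show. In the second bend I felt a light side push of about 1.3 N and moved over to relieve it.

**Final position:** The last view from above shows the ring standing square on the bar with its rear face at the flange. I estimate any gap at about 1 mm or less, judged by eye from the picture. I could not measure tilt directly, but the ring looked upright, and the gripper read free of load.

**Disagreements and unchecked points:**
- **Camera offsets:** The wrist camera was about 1.4 mm off in x and 1 mm in y. I corrected this using the held ring.
- **Stop position:** I felt the stop about 1.5 mm nearer than the corrected picture had put it, which is within the calibration error.
- **Second bend:** The camera and the felt force disagreed there by about 0.8 mm sideways. I steered between the two.
- **Bystanders:** I did not re-measure the screwdriver, reel and jar at the end. The arm passed well above or clear of them.

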